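# Refit the kingpin of a trike's stub axle

### The arm

A 6-joint arm with a two-finger parallel gripper is mounted at the origin on the work surface; the furniture and walls round the work are solid. World frame = base frame: x ahead of the robot, y to its left, z up, the work surface at z = 0. Lengths are in mm, angles in rad, forces in N, time in s.
With the tool pointing down it reaches from about 350 to 975 mm from the base axis. Payload 7.1 kg.
Tool frame: the origin (TCP) lies midway between the tips of the shut fingers; the grasp point (between the pads) lies 19 mm behind it (ctrl.grip_depth is the distance from the TCP to the grasp point, in mm); z points along the fingers, y is the line along which they close (so a half turn about z gives the same grasp; the last joint's range is limited). The gripper opens to 88 mm and grips with 3 to 60 N. Pads are 20 mm wide; open, the fingers measure 115 mm over their backs; the gripper's body (75 mm by 178 mm) begins 61 mm behind the grasp point.
Start: joints at [-1.123, 0.423, 1.63, -0, 1.089, -0.019], TCP at [281.283, -558.108, 222.675] pointing down, gripper open.
Joint ranges: [-3, 3], [-0.9, 2.11], [0.09, 2.58], [-1.31, 4.45], [0.11, 2.69], [-2.54, 2.54]. Speed limits (rad/s): [2.39, 2.39, 3.01, 3.14, 3.14, 3.14].

### API

Orientations are given as a rotation vector (axis times angle).
In Python, from workcell import ctrl, cams gives the robot as it stands.
- The arm moves only by the tool move_arm, never from a script. Its argument "steps" is a list of rows, each a list of 3 entries, a list of its own where there are three numbers: the shift along the tool's x, y, z in units of 25 mm (1.0 is 25 mm), then the turn about the tool's z in units of 5 degrees (1.0 is 5 degrees), then the closure, from 0 (fully open) to 1 (shut). A call has 1 to 20 rows; each row shifts and turns the commanded pose from where the row before left it, along the tool's axes as they then stand; what a row does not reach is not made up. A row lasts 1/12 s, in which the tool goes at most 41.7 mm and 7.16 degrees, less where a joint would pass 70% of its speed; a pose out of reach is approached as far as the arm can. A call is refused whole if a number of a shift passes 1 or a number of a turn 1, either way. A call with a gripper value outside its range is refused whole. The fingers move at their own pace and stop on an object; the grip force is fixed at half the most. Time passes only in rows, so rows that do not move let the fingers close. It gives the time, the measured TCP pose, the force, the opening and the grip force at its end, in the units of the state.
- ctrl.get_obs(): the state, without advancing time (a new reading comes with each control period).
- cams.get_image(name): name is "scene" or "top" or "wrist"; returns a dict with "image" (480x640x3 uint8, red, green, blue), "camera_matrix" (3x3 intrinsics, pixels), "xyz" and "rotation" of the camera in the world; the wrist camera has in their place "mount" (4x4, takes a point from camera to tool coordinates, whose origin is the TCP and whose axes are the flange's). Camera axes: x right, y down, z forward; pixel columns grow to the right and rows downward; lengths in mm; the calibration is good to about 2 mm. A picture is of the moment at which its call begins: read the wrist's pose just before it. There is no depth.
- ctrl.close_job(): hands the job in; it is judged then, once.
Trained networks look in the newest picture that a camera, given by its name, has taken for a name from the list of things; names that differ only in an ending like _2 or _b are one class to them, and where a whole thing is asked for, a point or a joint stands for the part that bears it (a point fixed in the world has none). Each returns a list of dicts, best first, with "p" (0 to 1); they miss things now and then, are a little off and sometimes report something else, mostly with a low value. They report only what shows in the picture. A call takes as long as a camera call. They do not tell look-alikes from the thing itself.
- cams.boxes_of(camera, thing): "rect" ([centre column, centre row, width, height] in pixels, round what is visible of it).
- cams.cut_out(camera, thing): "pixels" (480x640 bool, what is visible of it) and "rect" ([centre column, centre row, width, height] in pixels, round what is visible of it).
The state is a dict: "t": time; "qpos": joint angles; "qvel": joint speeds; "joint_torque": joint torques, N m; "ee_pos": TCP position; "orientation": TCP orientation; "ft_force": force on the tool from outside, world axes, zero at the start; "moment": the same for the moment, N m; "width": finger opening in mm; "grasp_force": force on a finger pad.
Only numpy, scipy, OpenCV 4.12 (cv2) and the standard library are available. Lean on these libraries where they do the work, as an engineer would, in place of code of your own. Each camera call takes 0.05 s, during which the arm holds its last target. There are 200 camera calls.

### The job

Swing the loose stub axle back into the yoke at the end of the axle beam so that its bore lines up with the holes in the two yoke lugs, then take the long kingpin (not the short one) out of the wooden block and thread it down through upper lug, stub axle and lower lug until its head sits fully home on the upper lug. Let go of it, and leave the short pin, the combination wrench and the tape measure where they are.

Things in the scene. Friction and masses are not known exactly. Their poses are not given: they have to be found in the camera images.
- axle: Grey axle beam (tube 34 mm diameter, 205 mm long) strapped in two wooden saddles 86 mm high, with a 12 mm track rod parallel to it; fixed to the bench, placed differently each time. Origin on the bench below the yoke's middle; x level outboard (the way the yoke opens), -x along the beam, y level towards the track rod (90 mm away). Beam axis 88 mm high, strap tops 108 mm.
- yoke: C-shaped grey yoke on the beam's end, fixed. Origin midway between its two lugs on their hole axis, 88 mm above the bench. z: hole axis, up, leaning 28 deg (0.49 rad) from vertical, its top towards the beam: the pin goes in at that lean. Lugs: round eyes 40 mm wide, 12 mm thick, holes 17 mm; along z at -35 to -23 and +23 to +35 mm. Web at x -26 to -18 mm; open to +x.
- yoke_seat (a point): Centre of the upper lug's hole at its upper face (35 mm along the yoke's z), where the head of the kingpin must come to rest.
- stub (a joint): Swing of the stub axle about the ball joint on the track rod's end, rad; axis parallel to the yoke's z through [0, 0.090, 0] of the yoke's frame. 0: bore in line with the lug holes; positive: swung outboard, out of the yoke; bottoms at -0.022 (2 mm past alignment). Stiff: it stays where it is left; 2 to 7 N on the spindle move it, and the pin's taper can draw it the last 3 mm into line.
- stub_bore (a point): Centre of the upper end of the stub axle's bore. The stub axle is steel: a barrel (knuckle) 32 mm in diameter, 44 mm long, with a 17 mm bore; a flat steering arm (90 mm) to the ball joint; and a spindle. The barrel goes between the yoke's lugs with 1 mm to spare at either end.
- stub_tip (a point): Middle of the free end of the stub axle's spindle, a round bar (21 mm, then 18 mm diameter) that points outboard and ends about 85 mm from the bore axis; level when the stub is aligned. It is the place to push or hold the stub axle. 95 to 112 mm above the bench.
- pin_block: Hardwood block 150 x 60 x 50 mm, fixed to the bench, with two upright holes (16.5 mm wide, 40 mm deep) 42 mm to either side of its middle along x. One holds the kingpin, the other the short pin; which is which changes. Origin under its middle. (A bicycle stands on the floor to the right, 0.2 m off the bench's right edge, wheels 0.2 m and saddle 0.5 m above the bench top.)
- kingpin: The long kingpin: loose steel pin, 130 mm long, about 0.16 kg, standing head up in the block and 90 mm out of it (the short pin only 41 mm). Shank 15 mm diameter, 104 mm long, its lowest 12 mm tapered to 7 mm; head a grooved dark cylinder, 26 mm diameter, 26 mm high. Origin at the tip of the shank, z towards the head.
- kingpin_shoulder (a point): Middle of the underside of the kingpin's head, 104 mm from the tip.
- short_pin: A pin of the same make but only 81 mm long in all; it stands in the other hole and stays there. Origin at its tip.
- wrench: Steel combination wrench, 208 x 37 x 8 mm, lying just beyond the yoke; stays where it is.
- measure: Dark tape measure, 72 x 88 x 36 mm, lying to the left of the block; stays where it is.
There are look-alikes about, which are no part of the job. Leave any green look-alike of the kingpin alone.

How it is judged (in metres and radians):
On the way:
1. the stub axle is swung into the yoke, its bore in line with the lug holes to about 3 mm (value of joint stub below 0.035 rad), for 0.2 s.
At the end, for the whole second after the job is handed in: The kingpin is through both lugs and the stub axle: the underside of its head within 5 mm of the seat on the upper lug, head up, its axis within 0.06 rad of the lug holes' axis; the stub axle aligned (joint below 0.03 rad); the pin at rest (distance between kingpin_shoulder and yoke_seat below 0.005 m and angle between the z axis of kingpin and the z axis of yoke, either way round below 0.06 rad and height (world z) of kingpin_shoulder above 0.1 m and value of joint stub below 0.03 rad and linear speed of kingpin below 0.02 m/s); the robot touches nothing.
It fails at once if the short pin is pulled out of its hole or moved by more than 30 mm (distance of short_pin from where it was at the start of the episode above 0.03 m).
It fails at once if the combination wrench or the tape measure is shoved by more than 30 mm (distance of any of wrench, measure from where it was at the start of the episode above 0.03 m).
It also fails if it takes over 69 s, if anything falls off the work surface, if the arm or the gripper's body presses on something with over 40 N, if the wrist force passes 120 N, or if a joint passes its speed limit or range.

## Working session

There is one attempt and no reset: what is moved stays moved. The work goes in short steps, Python scripts to look and compute and a tool call to move; the robot and the scene stay as the last step left them, time stands still between calls to the robot, and variables do not carry over. Pictures are saved under pics/ and viewed, at most 10 in all, crops included, and the job is handed in when it is done.

Besides the shell and the picture viewer there is one more tool, called by a JSON object that holds its "method" and its "body", one argument or row to a line. move_arm: Moves the arm, as the interface text tells. Its arguments: {"type":"object","properties":{"steps":{"type":"array"}},"required":["steps"]}

```bash
mkdir -p pics; ls
cat > h.py <<'E'
import numpy as np, cv2
from scipy.spatial.transform import Rotation as R
from workcell import ctrl, cams
def cam(name):
    o=ctrl.get_obs(); d=cams.get_image(name); K=np.array(d["camera_matrix"])
    if "mount" in d:
        M=np.array(d["mount"]); Rt=R.from_rotvec(o["orientation"]).as_matrix()
        Rc=Rt@M[:3,:3]; c=np.array(o["ee_pos"])+Rt@M[:3,3]
    else: 
        c=np.array(d["xyz"]); Rc=np.array(d["rotation"])
        if Rc.shape!=(3,3): Rc=R.from_rotvec(Rc).as_matrix()
    return d["image"],K,c,Rc
def ray(px,K,c,Rc):
    v=Rc@np.linalg.inv(K)@np.array([px[0],px[1],1.]); return v/np.linalg.norm(v)
def onz(px,z,K,c,Rc):
    v=ray(px,K,c,Rc); return c+v*(z-c[2])/v[2]
def proj(P,K,c,Rc):
    q=K@(Rc.T@(np.array(P,float)-c)); return q[:2]/q[2]
def tri(obs):
    A=np.zeros((3,3));b=np.zeros(3)
    for px,K,c,Rc in obs:
        v=ray(px,K,c,Rc);P=np.eye(3)-np.outer(v,v);A+=P;b+=P@c
    return np.linalg.solve(A,b)
def save(n,img): cv2.imwrite(n,img[:,:,::-1])
E
python3 - <<'E'
from h import *
np.set_printoptions(precision=1,suppress=True)
ims=[]
for n in ("scene","top","wrist"):
    im,K,c,Rc=cam(n); save(f"pics/{n}0.png",im)
    print(n,c,Rc[:,2],K[0,0])
    for t in ("axle","yoke","stub","stub_bore","stub_tip","pin_block","kingpin","kingpin_shoulder","short_pin","wrench","measure"):
        try: print(t,[(round(b["p"],2),np.round(b["rect"]).tolist()) for b in cams.boxes_of(n,t)][:3])
        except Exception as e: print(t,e)
o=ctrl.get_obs();print(o)
E
```

```text
pics
scene [  77.3 -477.7  584.1] [ 0.6  0.6 -0.5] 488.54274468347654
axle [(0.71, [290.0, 221.0, 163.0, 86.0])]
yoke [(0.67, [331.0, 228.0, 84.0, 51.0]), (0.4, [303.0, 294.0, 12.0, 28.0])]
stub [(0.63, [338.0, 222.0, 60.0, 35.0])]
stub_bore [(0.56, [340.0, 224.0, 58.0, 38.0])]
stub_tip [(0.89, [339.0, 222.0, 63.0, 37.0])]
pin_block [(0.66, [289.0, 305.0, 87.0, 79.0])]
kingpin [(0.79, [266.0, 258.0, 15.0, 51.0]), (0.55, [264.0, 319.0, 18.0, 74.0])]
kingpin_shoulder [(0.78, [265.0, 323.0, 19.0, 69.0]), (0.62, [267.0, 258.0, 16.0, 50.0])]
short_pin [(0.9, [301.0, 292.0, 16.0, 25.0])]
wrench [(0.84, [369.0, 254.0, 88.0, 46.0])]
measure [(0.82, [209.0, 274.0, 42.0, 41.0])]
top [417.   73.4 938.5] [ 0.1  0.  -1. ] 519.2437498227333
axle [(0.56, [264.0, 216.0, 193.0, 116.0])]
yoke [(0.57, [320.0, 194.0, 85.0, 71.0]), (0.35, [250.0, 321.0, 48.0, 49.0])]
stub [(0.56, [325.0, 191.0, 81.0, 63.0])]
stub_bore [(0.97, [323.0, 188.0, 78.0, 61.0])]
stub_tip [(0.95, [326.0, 186.0, 78.0, 54.0])]
pin_block []
kingpin [(0.73, [382.0, 339.0, 22.0, 17.0]), (0.62, [248.0, 322.0, 50.0, 53.0]), (0.55, [318.
[... 234 characters left out ...]
rench [(0.84, [330.0, 165.0, 100.0, 30.0]), (0.34, [324.0, 189.0, 78.0, 64.0])]
measure [(0.77, [249.0, 319.0, 45.0, 50.0])]
wrist [ 348.4 -524.7  383.7] [-0.2 -0.1 -1. ] 422.29156185908437
axle []
yoke []
stub []
stub_bore []
stub_tip []
pin_block []
kingpin []
kingpin_shoulder []
short_pin []
wrench []
measure []
{'t': 1.8, 'qpos': array([-1.1,  0.4,  1.6, -0. ,  1.1, -0. ]), 'qvel': array([-0., -0., -0., -0., -0., -0.]), 'joint_torque': array([ -0. , -54.5, -27.4,   0.1,   0. ,  -0. ]), 'ee_pos': array([ 281.3, -558.1,  222.7]), 'orientation': array([3.1, 0.7, 0. ]), 'ft_force': array([-0.7,  0.6,  0.2]), 'moment': array([-0.1, -0. , -0. ]), 'grasp_force': 0.0, 'width': 87.73289777210587}
```

Run:
```python
import cv2,numpy as np
s=cv2.imread("pics/scene0.png")[170:370,170:430]; t=cv2.imread("pics/top0.png")[130:370,150:410]
cv2.imwrite("pics/a.png",cv2.resize(s,(780,600),interpolation=cv2.INTER_CUBIC))
cv2.imwrite("pics/b.png",cv2.resize(t,(650,600),interpolation=cv2.INTER_CUBIC))
```

```text
(no output)
```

View pics/a.png

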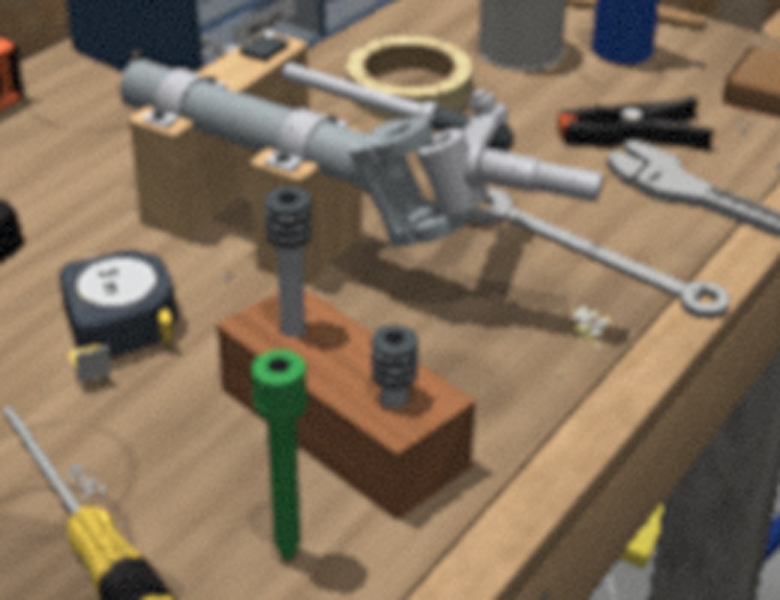

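View pics/b.png

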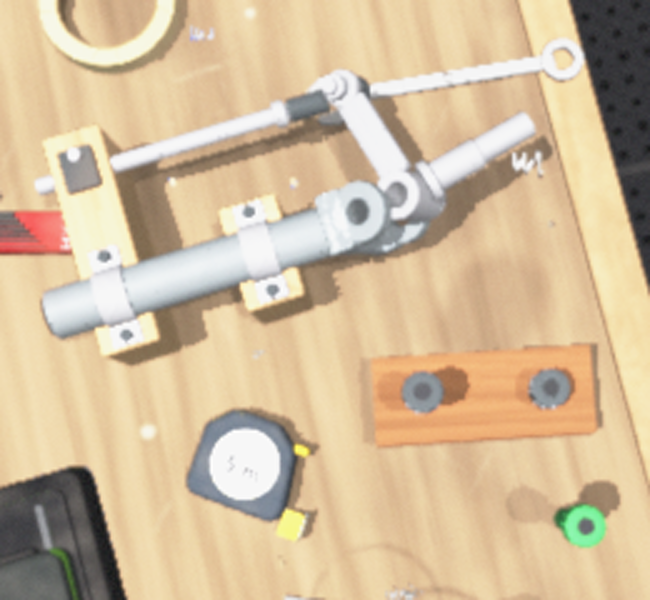

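```bash
cat > m.py <<'E'
from h import *
from scipy.optimize import least_squares
np.set_printoptions(precision=1,suppress=True)
S=28*np.pi/180
def axle(p):
    A=R.from_euler('z',p[2]).as_matrix(); Y=A@R.from_euler('y',-S).as_matrix()
    return A,Y,np.array([p[0],p[1],88.])
def stubp(P,th,Y,o): # P in yoke frame (aligned) -> world
    b=np.array([0,90,0]); return o+Y@(b+R.from_euler('z',th).apply(np.array(P,float)-b))
E
python3 - <<'E'
from m import *
T=cam("top")[1:]; C=cam("scene")[1:]
tp=lambda x,y:(150+x/2.5,130+y/2.5); sp=lambda x,y:(170+x/3,170+y/3)
print("axis pts",onz(tp(76,306),88,*T),onz(tp(260,247),88,*T))
print("ball",onz(tp(342,87),105,*T)," seat",onz(tp(358,209),118.9,*T))
for n,a,b in (("king",tp(422,391),sp(289,198)),("short",tp(550,386),sp(396,335)),("tip",tp(528,125),sp(601,183)),("bore",tp(397,193),sp(440,140)),("ball",tp(344,83),sp(485,97)),("seat",tp(358,209),sp(405,128))):
    X=tri([(a,)+T,(b,)+C]); print(n,X,"res",proj(X,*T)-a,proj(X,*C)-b)
print("king z140",onz(tp(422,391),140,*T),onz(sp(289,198),140,*C)); print("short z91",onz(tp(550,386),91,*T))
for q in ((372,360),(595,345),(598,430),(377,445)): print("blk",onz(tp(*q),50,*T))
print("wrench ring",onz(tp(562,60),4,*T),"wr",onz(tp(380,90),4,*T),"tape",onz(tp(240,470),36,*T))
E
```

```text
axis pts [517.6 299.4  88. ] [559.4 179.2  88. ]
ball [665.2 126.6 105. ]  seat [580.2 113.2 118.9]
king [462.9  70.1 139.2] res [-0.   0.1] [ 0.1 -0. ]
short [470.3 -13.2  91.6] res [-0.1  0.2] [ 0.2 -0. ]
tip [641.1   2.9 109.4] res [ 0.4 -0.4] [-0.5  0.1]
bore [590.6  88.8 118.4] res [-0.3  0.4] [ 0.4 -0.1]
ball [666.  126.7 105.1] res [-0.9  1.1] [ 1.2 -0.2]
seat [580.8 112.7 119.3] res [ 0.3 -0.4] [-0.5  0.1]
king z140 [463.  70. 140.] [462.1  69.1 140. ]
short z91 [470.7 -13.5  91. ]
blk [488.7 104.3  50. ]
blk [501.9 -48.4  50. ]
blk [444.1 -50.4  50. ]
blk [431.   99.5  50. ]
wrench ring [719.1 -30.5   4. ] wr [693.5 104.7   4. ] tape [412.4 193.7  36. ]
```

{"method": "move_arm", "body": {
  "steps": [
    [[0, 0, -0.4], 0, 1],
    [[0, 0, -0.4], 0, 1]
  ]
}}

```text
t: 2.07
ee_pos: [281.2, -557.8, 243.0]
orientation: [-3.055, -0.726, 0.0]
ft_force: [-0.0, -0.9, 0.3]
width: 77.8
grasp_force: 0.0
```

Run:
```python
import cv2,numpy as np
a,b,c=[cv2.resize(cv2.imread(f"pics/{n}0.png"),(400,300),interpolation=cv2.INTER_AREA) for n in("scene","top","wrist")]
cv2.imwrite("pics/c.png",np.vstack([np.hstack([a,b]),np.hstack([c,c*0])]))
```

```text
(no output)
```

View pics/c.png

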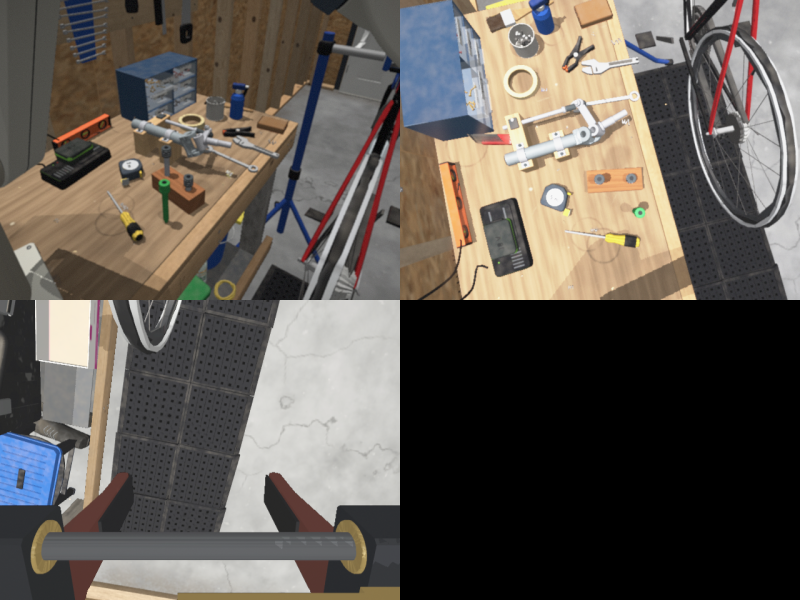

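{"method": "move_arm", "body": {
  "steps": [
    [[0.635, -0.878, -0.25], 0, 1],
    [[0.635, -0.878, -0.25], 0, 1],
    [[0.635, -0.878, -0.25], 0, 1],
    [[0.635, -0.878, -0.25], 0, 1],
    [[0.635, -0.878, -0.25], 0, 1],
    [[0.635, -0.878, -0.25], 0, 1],
    [[0.635, -0.878, -0.25], 0, 1],
    [[0.635, -0.878, -0.25], 0, 1],
    [[0.635, -0.878, -0.25], 0, 1],
    [[0.635, -0.878, -0.25], 0, 1],
    [[0.635, -0.878, -0.25], 0, 1],
    [[0.635, -0.878, -0.25], 0, 1],
    [[0.635, -0.878, -0.25], 0, 1],
    [[0.635, -0.878, -0.25], 0, 1],
    [[0.635, -0.878, -0.25], 0, 1],
    [[0.635, -0.878, -0.25], 0, 1]
  ]
}}

```text
t: 3.4
ee_pos: [350.2, -129.0, 344.3]
orientation: [3.055, 0.726, 0.003]
ft_force: [1.7, -0.2, -0.1]
width: 0.3
grasp_force: 0.0
```

{"method": "move_arm", "body": {
  "steps": [
    [[0, 0, 0], -1, 1],
    [[0, 0, 0], -1, 1],
    [[0, 0, 0], -1, 1],
    [[0, 0, 0], -1, 1],
    [[0, 0, 0], -1, 1],
    [[0, 0, 0], -1, 1],
    [[0, 0, 0], -1, 1],
    [[0, 0, 0], -1, 1],
    [[0, 0, 0], -1, 1],
    [[0, 0, 0], -1, 1],
    [[0, 0, 0], -1, 1],
    [[0, 0, 0], -1, 1],
    [[0, 0, 0], -1, 1],
    [[0, 0, 0], -1, 1],
    [[0, 0, 0], -1, 1],
    [[0, 0, 0], -1, 1],
    [[0, 0, 0], -0.4, 1]
  ]
}}

```text
t: 4.82
ee_pos: [350.3, -130.3, 343.9]
orientation: [1.823, 2.556, 0.001]
ft_force: [-0.4, -0.3, 0.3]
width: 0.4
grasp_force: 0.0
```

{"method": "move_arm", "body": {
  "steps": [
    [[0, 0.98, 0.3], 0, 1],
    [[0, 0.98, 0.3], 0, 1],
    [[0, 0.98, 0.3], 0, 1],
    [[0, 0.98, 0.3], 0, 1],
    [[0, 0.98, 0.3], 0, 1],
    [[0, 0.98, 0.3], 0, 1],
    [[0, 0.98, 0.3], 0, 1],
    [[0, 0.98, 0.3], 0, 1],
    [[0, 0.98, 0.3], 0, 1],
    [[0, 0.98, 0.3], 0, 1],
    [[0, 0.98, 0.3], 0, 1],
    [[0, 0.98, 0.3], 0, 1],
    [[0, 0.98, 0.3], 0, 1],
    [[0, 0, 0.95], 0, 1],
    [[0, 0, 0.95], 0, 1],
    [[0, 0, 0.95], 0, 1],
    [[0, 0, 0.95], 0, 1],
    [[0, 0, 0.95], 0, 1],
    [[0, 0, 0.95], 0, 1],
    [[0, 0, 0.7], 0, 1]
  ]
}}

```text
t: 6.48
ee_pos: [651.7, -27.8, 84.4]
orientation: [-1.83, -2.553, 0.0]
ft_force: [-1.0, -0.2, -0.1]
width: 0.4
grasp_force: 0.0
```

Run:
```python
from m import *
im,K,c,Rc=cam("scene"); save("pics/d0.png",im); s=im[170:370,170:430]
t,*_=cam("top"); t=t[130:330,200:460]
save("pics/d.png",np.vstack([cv2.resize(s,(390,300)),cv2.resize(t,(390,300))]))
o=ctrl.get_obs(); print(o["ee_pos"],o["ft_force"],o["t"],ctrl.grip_depth)
```

```text
[650.1 -27.7  83.1] [ 0.7 -0.3 -0.4] 6.5833 18.700000000000003
```

View pics/d.png

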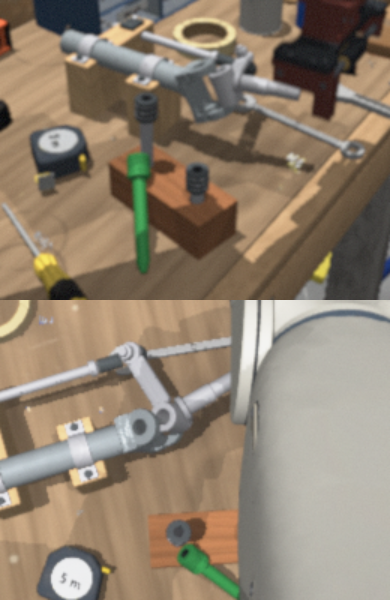

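Run:
```python
from m import *
im,*T=cam("top"); s,*C=cam("scene")
T=tuple(T);C=tuple(C)
save("pics/e.png",np.hstack([cv2.resize(s[170:370,190:390],(400,400)),cv2.resize(im[200:400,250:450],(400,400))]))
for a,b in (((384,340),(263,293)),((327,298),(262,283))):
    X=tri([(a,)+T,(b,)+C]); print(X,proj(X,*T)-a,proj(X,*C)-b)
for t,(I,cm) in {"top":(im,T),"scene":(s,C)}.items():
    g=(I[:,:,1].astype(int)>I[:,:,0]*1.6)&(I[:,:,1]>I[:,:,2]*1.6)
    n,l,st,ce=cv2.connectedComponentsWithStats(g.astype(np.uint8)); print(t,[(x.tolist(),y) for x,y in zip(st[1:],ce[1:]) if x[4]>40])
```

```text
[382.9 -31.1 127. ] [-0.3  0.5] [ 0.6 -0.1]
[445.5  57.4  57.8] [-1.2  1.8] [ 2.1 -0.2]
top [([319, 293, 40, 36, 451], array([337.4, 309.2]))]
scene [([255, 272, 15, 80, 709], array([263.2, 306.4])), ([284, 444, 52, 36, 1035], array([313.1, 465.5]))]
```

View pics/e.png

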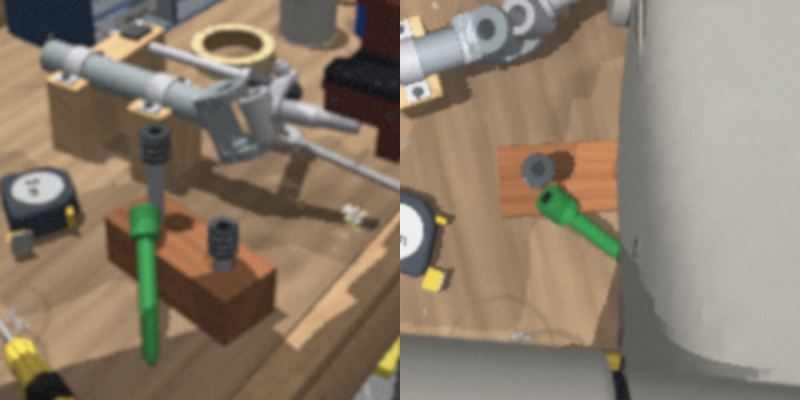

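{"method": "move_arm", "body": {
  "steps": [
    [[0.3, 0, 0], 0, 1],
    [[0.3, 0, 0], 0, 1],
    [[0.3, 0, 0], 0, 1],
    [[0.1, -0.1, 0], 0, 1],
    [[0.1, -0.1, 0], 0, 1],
    [[0.1, -0.1, 0], 0, 1],
    [[0.1, -0.1, 0], 0, 1]
  ]
}}

```text
t: 7.27
ee_pos: [631.2, -1.6, 85.2]
orientation: [1.828, 2.553, -0.003]
ft_force: [0.8, -8.0, -4.1]
width: 0.5
grasp_force: 3.9
```

{"method": "move_arm", "body": {
  "steps": [
    [[0.1, -0.11, 0], 0, 1],
    [[0.08, -0.1, 0], 0, 1]
  ]
}}

```text
t: 7.43
ee_pos: [625.3, 1.9, 85.6]
orientation: [1.828, 2.553, -0.001]
ft_force: [0.9, -5.6, -3.5]
width: 0.4
grasp_force: 2.7
```

{"method": "move_arm", "body": {
  "steps": [
    [[0.08, -0.1, 0], 0, 1],
    [[0.06, -0.05, 0], 0, 1],
    [[0, 0, 0], 0, 1]
  ]
}}

```text
t: 7.68
ee_pos: [620.3, 4.3, 85.8]
orientation: [1.828, 2.554, -0.001]
ft_force: [-1.1, -5.7, -2.3]
width: 0.5
grasp_force: 2.3
```

{"method": "move_arm", "body": {
  "steps": [
    [[0.06, -0.05, 0], 0, 1],
    [[0.0, 0, 0], 0, 1]
  ]
}}

```text
t: 7.85
ee_pos: [619.2, 5.0, 85.8]
orientation: [1.827, 2.553, -0.001]
ft_force: [1.8, -6.5, -4.4]
width: 0.6
grasp_force: 3.3
```

{"method": "move_arm", "body": {
  "steps": [
    [[0.06, -0.02, 0], 0, 1],
    [[0.0, 0, 0], 0, 1]
  ]
}}

```text
t: 8.02
ee_pos: [619.1, 5.1, 85.9]
orientation: [1.825, 2.551, -0.001]
ft_force: [4.2, -12.5, -6.7]
width: 0.0
grasp_force: 6.5
```

{"method": "move_arm", "body": {
  "steps": [
    [[-0.6, 0, 0], 0, 1],
    [[-0.4, 0, -0.4], 0, 1],
    [[0, 0, -1], 0, 0.5],
    [[0, 0, -1], 0, 0],
    [[0, 0, -1], 0, 0],
    [[0, 0, -1], 0, 0],
    [[0, 0, -1], 0, 0],
    [[0, 0, -0.6], 0, 0],
    [[0.915, -0.84, 0], 0, 0],
    [[0.915, -0.84, 0], 0, 0],
    [[0.915, -0.84, 0], 0, 0],
    [[0.915, -0.84, 0], 0, 0],
    [[0.915, -0.84, 0], 0, 0],
    [[0.915, -0.84, 0], 0, 0],
    [[0, 0, 0], 0, 0],
    [[0, 0, 0], 0, 0]
  ]
}}

```text
t: 9.35
ee_pos: [462.1, 73.0, 236.6]
orientation: [1.827, 2.554, 0.002]
ft_force: [0.2, -0.6, 0.2]
width: 87.0
grasp_force: 0.0
```

Run:
```python
from m import *
s,*S_=cam("scene"); t,*T=cam("top"); w,*W=cam("wrist"); o=ctrl.get_obs()
print(o["ee_pos"],o["t"],o["width"])
print([proj(p,*W) for p in ([463,70,140],[470,-13,91])])
save("pics/f.png",np.vstack([np.hstack([cv2.resize(s[170:320,190:390],(400,300)),cv2.resize(t[130:280,230:430],(400,300))]),np.hstack([cv2.resize(w,(400,300)),cv2.resize(s,(400,300))])]))
```

```text
[464.   72.3 236.1] 9.5 87.64433173151774
[array([314. , 240.3]), array([289.6, 319.8])]
```

View pics/f.png

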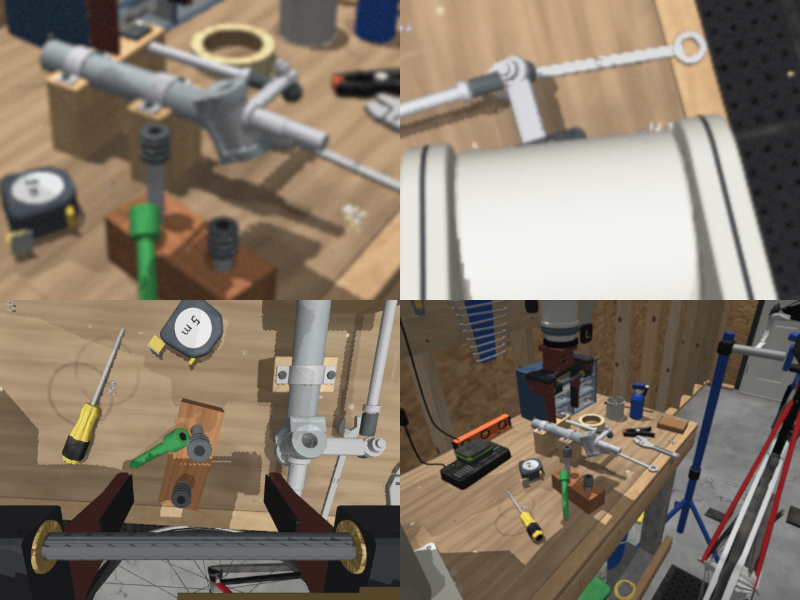

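{"method": "move_arm", "body": {
  "steps": [
    [[-0.08, 0, 0.9], 0, 0],
    [[0, 0, 0.9], 0, 0],
    [[0, 0, 0.9], 0, 0],
    [[0, 0, 0.9], 0, 0],
    [[0, 0, 0.5], 0, 0],
    [[0, 0, 0.42], 0, 0],
    [[0, 0, 0], 0, 0],
    [[0, 0, 0], 0, 0]
  ]
}}

```text
t: 10.17
ee_pos: [463.8, 70.3, 122.0]
orientation: [-1.831, -2.553, 0.001]
ft_force: [-0.3, -0.1, -0.7]
width: 87.6
grasp_force: 0.0
```

Run:
```python
from m import *
w,*W=cam("wrist"); s,*C=cam("scene"); o=ctrl.get_obs()
print(o["ee_pos"],o["t"],o["width"],o["ft_force"])
p0=[585.9,97.5,-70.8*np.pi/180]; A,Y,og=axle(p0)
for n,q in (("seat",og+Y@[0,0,35]),("king",[463,70,140])): print(n,q,proj(q,*W),proj(q,*C))
save("pics/g.png",np.hstack([cv2.resize(w[60:480,120:600],(400,350)),cv2.resize(s[200:350,200:371],(400,350))]))
```

```text
[464.3  70.5 122.9] 10.2667 88.06674414721304 [-0.7  0.4  0.1]
seat [580.5 113.  118.9] [612.6 291.7] [304.3 212.9]
king [463, 70, 140] [314.2 322.2] [266.5 235.6]
```

View pics/g.png

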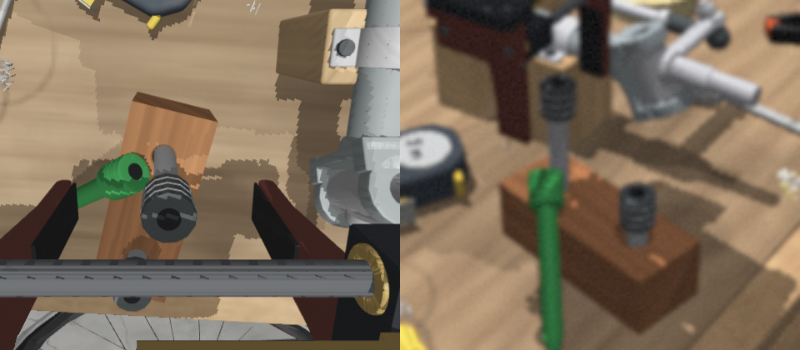

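{"method": "move_arm", "body": {
  "steps": [
    [[0, 0, 0], 0, 1],
    [[0, 0, 0], 0, 1],
    [[0, 0, 0], 0, 1],
    [[0, 0, 0], 0, 1],
    [[0, 0, 0], 0, 1],
    [[0, 0, 0], 0, 1],
    [[0, 0, 0], 0, 1],
    [[0, 0, 0], 0, 1],
    [[0, 0, 0], 0, 1]
  ]
}}

```text
t: 11.02
ee_pos: [463.3, 70.6, 122.2]
orientation: [-1.83, -2.554, 0.0]
ft_force: [-0.2, 0.1, -0.7]
width: 31.2
grasp_force: 0.0
```

{"method": "move_arm", "body": {
  "steps": [
    [[0, 0, -0.3], 0, 1],
    [[0, 0, -0.5], 0, 1],
    [[0, 0, -0.7], 0, 1],
    [[0, 0, -0.8], 0, 1],
    [[0, 0, -0.8], 0, 1],
    [[0, 0, -0.8], 0, 1],
    [[0, 0, -0.8], 0, 1],
    [[0, 0, -0.8], 0, 1],
    [[0, 0, 0], 0, 1],
    [[0, 0, 0], 0, 1]
  ]
}}

```text
t: 11.85
ee_pos: [463.6, 70.7, 260.3]
orientation: [1.829, 2.552, 0.002]
ft_force: [0.1, -0.3, -2.1]
width: 25.0
grasp_force: 30.0
```

```bash
cat > pin.py <<'E'
from m import *
from scipy.optimize import minimize
def pinmask(name,X0):
    # dark/grey pin via network
    r=cams.cut_out(name,"kingpin"); return [(round(x["p"],2),np.round(x["rect"]).tolist()) for x in r],r
E
python3 - <<'E'
from pin import *
s,*C=cam("scene"); t,*T=cam("top"); o=ctrl.get_obs(); print(o["ee_pos"],o["t"],o["width"],o["ft_force"],o["grasp_force"])
print(pinmask("scene",0)[0])
e=np.array(o["ee_pos"]); print(proj(e+[0,0,17],*C),proj(e-[0,0,113],*C))
x,y=proj(e-[0,0,50],*C).astype(int); print(x,y)
save("pics/h.png",np.hstack([cv2.resize(s[y-110:y+110,x-75:x+75],(400,587)),cv2.resize(t[130:350,230:380],(400,587))]))
E
```

```text
[462.4  70.5 258.6] 11.95 25.156437992886676 [-0.2  0.6 -2.1] 29.997191835427657
[(0.96, [262.0, 311.0, 15.0, 84.0]), (0.7, [266.0, 195.0, 14.0, 76.0])]
[263.  159.6] [265.9 232.7]
264 198
```

View pics/h.png

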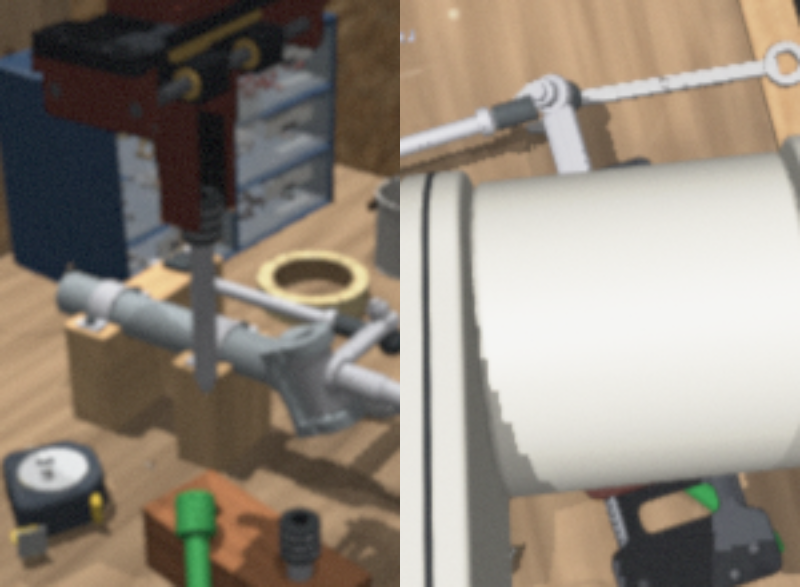

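{"method": "move_arm", "body": {
  "steps": [
    [[0.02, 0.8, 0], 0, 1],
    [[0.02, 0.8, 0], 0, 1],
    [[0.02, 0.8, 0], 0, 1],
    [[0.02, 0.8, 0], 0, 1],
    [[0.02, 0.8, 0], 0, 1],
    [[0, 0.6, 0], 0, 1],
    [[0, 0.4, 0.4], 0, 1],
    [[0, 0, 0.4], 0, 1],
    [[0, 0, 0], 0, 1],
    [[0, 0, 0], 0, 1]
  ]
}}

```text
t: 12.83
ee_pos: [579.0, 112.7, 237.6]
orientation: [-1.828, -2.551, 0.005]
ft_force: [0.6, 0.4, -2.0]
width: 25.0
grasp_force: 30.0
```

Run:
```python
from m import *
s,*C=cam("scene"); w,*W=cam("wrist"); o=ctrl.get_obs(); e=np.array(o["ee_pos"]); print(e,o["t"],o["width"],o["ft_force"])
p0=[585.9,97.5,-70.8*np.pi/180]; A,Y,og=axle(p0); seat=og+Y@[0,0,35]
print("seat",seat,proj(seat,*C),proj(seat,*W)); tip=e-[0,0,114]
print("tip",tip,proj(tip,*C),proj(tip,*W))
print("tip in axle",A.T@(tip-og))
x,y=proj(seat,*C).astype(int); u,v=proj(seat,*W).astype(int); print(x-50,y-60,u-100,v-120)
def crop(I,x,y,a,b):
    I=cv2.copyMakeBorder(I,200,200,200,200,cv2.BORDER_CONSTANT); return I[y+200-b:y+200+b,x+200-a:x+200+a]
save("pics/i.png",np.hstack([cv2.resize(crop(s,x,y,50,60),(400,480),interpolation=cv2.INTER_CUBIC),cv2.resize(crop(w,u,v,100,120),(400,480))]))
```

```text
[580.  112.9 239.3] 12.9333 24.703569134586985 [ 1.   0.2 -2. ]
seat [580.5 113.  118.9] [304.3 212.9] [318.8 228.1]
tip [580.  112.9 125.3] [304.2 210. ] [318.1 230.5]
tip in axle [-16.5  -0.5  37.3]
254 152 218 108
```

View pics/i.png

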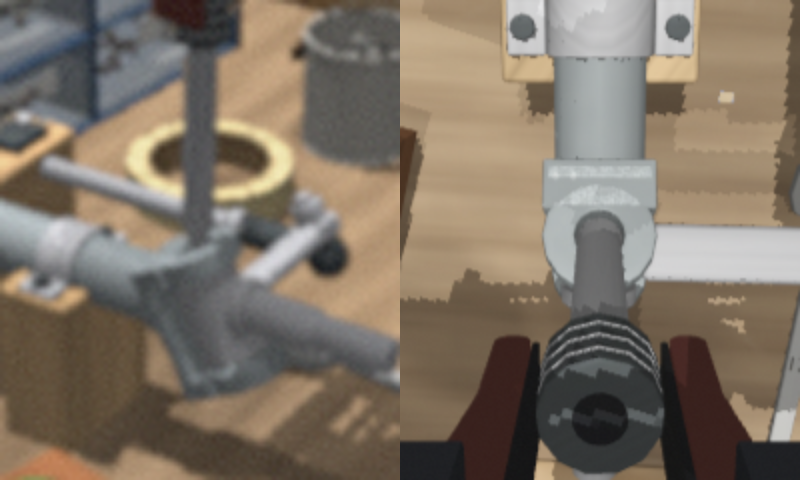

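{"method": "move_arm", "body": {
  "steps": [
    [[0.02, 0, 0.2], 0, 1],
    [[0, 0, 0.2], 0, 1],
    [[0, 0, 0.1], 0, 1],
    [[0, 0, 0], 0, 1]
  ]
}}

```text
t: 13.27
ee_pos: [580.0, 113.6, 226.5]
orientation: [-1.83, -2.553, 0.001]
ft_force: [-1.3, 0.6, -2.1]
width: 25.0
grasp_force: 30.0
```

{"method": "move_arm", "body": {
  "steps": [
    [[0.1, 0, 0.05], 0, 1],
    [[0.1, 0, 0], 0, 1],
    [[0, 0, 0], 0, 1]
  ]
}}

```text
t: 13.52
ee_pos: [579.0, 118.7, 226.0]
orientation: [1.829, 2.554, -0.0]
ft_force: [-0.3, -0.9, -1.9]
width: 24.6
grasp_force: 30.0
```

{"method": "move_arm", "body": {
  "steps": [
    [[0, 0, 0.1], 0, 1],
    [[0, 0, 0.1], 0, 1],
    [[0, 0, 0], 0, 1]
  ]
}}

```text
t: 13.77
ee_pos: [578.8, 118.3, 220.7]
orientation: [-1.83, -2.553, 0.001]
ft_force: [-1.5, -0.3, -0.5]
width: 25.1
grasp_force: 30.0
```

{"method": "move_arm", "body": {
  "steps": [
    [[0.1, 0, 0], 0, 1],
    [[0.1, 0, 0], 0, 1],
    [[0, 0, 0], 0, 1]
  ]
}}

```text
t: 14.02
ee_pos: [577.3, 123.3, 220.7]
orientation: [-1.83, -2.554, 0.0]
ft_force: [-0.6, -1.7, -1.1]
width: 25.1
grasp_force: 30.0
```

{"method": "move_arm", "body": {
  "steps": [
    [[0.2, 0, 0.03], 0, 1],
    [[0.2, 0, 0.03], 0, 1],
    [[0.2, 0, 0.03], 0, 1],
    [[0, 0, 0], 0, 1]
  ]
}}

```text
t: 14.35
ee_pos: [572.4, 138.3, 218.6]
orientation: [-1.829, -2.554, -0.0]
ft_force: [-0.7, -1.3, -0.1]
width: 24.9
grasp_force: 30.0
```

```bash
cat > pin.py <<'E'
from m import *
from scipy.optimize import least_squares
A,Y,og=axle([585.9,97.5,-70.8*np.pi/180]); seat=og+Y@[0,0,35]
def tilt():
    s,*C=cam("scene"); w,*W=cam("wrist"); o=ctrl.get_obs(); e=np.array(o["ee_pos"])
    print("tcp",e,"axle",A.T@(e-og),"t",o["t"],"w",o["width"],"F",o["ft_force"],"F axle",A.T@o["ft_force"])
    for n,c in (("scene",C),("wrist",W)):
        hs=proj(e+[0,0,8],*c)
        for r in cams.cut_out(n,"kingpin"):
            m=np.argwhere(r["pixels"])[:,::-1].astype(float)
            if len(m)<50: continue
            d=np.array(cv2.fitLine(m.astype(np.float32),cv2.DIST_HUBER,0,.01,.01)).ravel()
            # tilt in the lean plane whose projection has this direction
            best=min(np.radians(np.arange(-10,45,.25)),key=lambda a:abs(np.cross(d[:2],(lambda q:q/np.linalg.norm(q))(proj(e+[0,0,8]-110*(A@[-np.sin(a),0,np.cos(a)]),*c)-hs))))
            print(n,round(r["p"],2),np.round(r["rect"]),"tilt",np.degrees(best))
    return s,C,w,W
E
python3 -W ignore - <<'E'
from pin import *
s,C,w,W=tilt(); save("pics/j_s.png",s); save("pics/j_w.png",w)
E
```

```text
tcp [572.6 137.7 218.7] axle [-42.3   0.7 130.7] t 14.45 w 25.358332229396755 F [-0.1 -1.3 -0.2] F axle [ 1.2 -0.5 -0.2]
scene 0.86 [298. 182.  19.  62.] tilt 7.499999999999999
wrist 0.97 [110. 273.  67.  60.] tilt 25.75
wrist 0.82 [318. 300.  66.  89.] tilt 31.5
```

{"method": "move_arm", "body": {
  "steps": [
    [[0.175, 0, 0.04], 0, 1],
    [[0.175, 0, 0.05], 0, 1],
    [[0.175, 0, 0.06], 0, 1],
    [[0.175, 0, 0.07], 0, 1],
    [[0.175, 0, 0.08], 0, 1],
    [[0.175, 0, 0.08], 0, 1],
    [[0, 0, 0], 0, 1]
  ]
}}

```text
t: 15.13
ee_pos: [563.8, 163.0, 208.7]
orientation: [-1.829, -2.554, 0.0]
ft_force: [0.1, -1.2, -1.3]
width: 25.1
grasp_force: 30.0
```

```bash
python3 -W ignore - <<'E'
from pin import *
s,C,w,W=tilt(); save("pics/k_s.png",s); save("pics/k_w.png",w)
x,y=proj(seat,*C).astype(int); u,v=proj(seat,*W).astype(int); print(x-50,y-60,u,v)
def crop(I,x,y,a,b):
    I=cv2.copyMakeBorder(I,200,200,200,200,cv2.BORDER_CONSTANT); return I[y+200-b:y+200+b,x+200-a:x+200+a]
save("pics/k.png",np.hstack([cv2.resize(crop(s,x,y-10,50,60),(400,480),interpolation=cv2.INTER_CUBIC),cv2.resize(crop(w,u,v,100,120),(400,480))]))
E
```

```text
tcp [564.1 162.4 209. ] axle [-68.4   0.7 121. ] t 15.2333 w 24.70273816059886 F [ 0.4 -1.  -2.9] F axle [ 1.1  0.1 -2.9]
scene 0.84 [292. 184.  26.  61.] tilt 22.0
scene 0.69 [264. 310.  14.  84.] tilt 1.75
wrist 0.96 [318. 311.  66.  67.] tilt 28.0
wrist 0.7 [110. 306.  74.  53.] tilt 25.75
254 152 316 316
```

View pics/k.png

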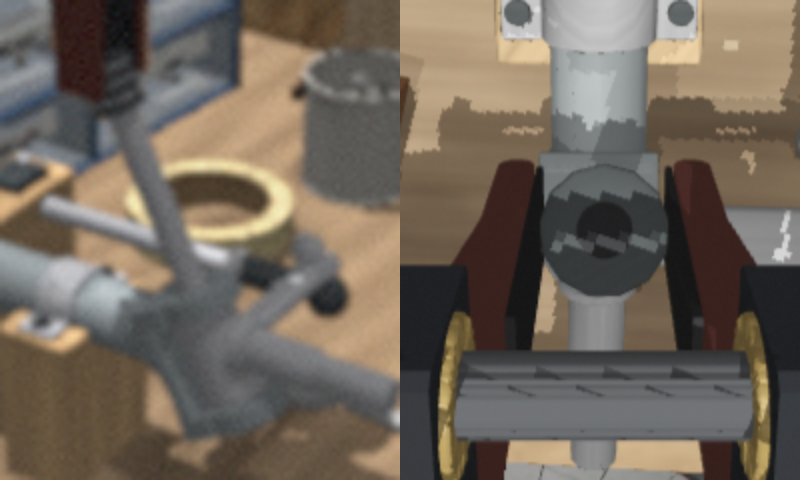

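{"method": "move_arm", "body": {
  "steps": [
    [[-0.075, 0, 0.141], 0, 1],
    [[-0.075, 0, 0.141], 0, 1],
    [[-0.075, 0, 0.141], 0, 1],
    [[0, 0, 0], 0, 1]
  ]
}}

```text
t: 15.67
ee_pos: [565.8, 156.2, 197.6]
orientation: [-1.83, -2.553, 0.001]
ft_force: [-0.0, -1.6, -2.9]
width: 24.7
grasp_force: 30.0
```

{"method": "move_arm", "body": {
  "steps": [
    [[-0.075, 0, 0.141], 0, 1],
    [[-0.075, 0, 0.141], 0, 1],
    [[0, 0, 0], 0, 1]
  ]
}}

```text
t: 15.92
ee_pos: [567.0, 152.8, 190.7]
orientation: [-1.83, -2.553, 0.001]
ft_force: [0.1, -0.5, -1.5]
width: 24.8
grasp_force: 30.0
```

{"method": "move_arm", "body": {
  "steps": [
    [[-0.075, 0, 0.141], 0, 1],
    [[-0.075, 0, 0.141], 0, 1],
    [[-0.075, 0, 0.141], 0, 1],
    [[-0.075, 0, 0.141], 0, 1],
    [[0, 0, 0], 0, 1]
  ]
}}

```text
t: 16.33
ee_pos: [569.4, 145.7, 176.5]
orientation: [-1.83, -2.553, 0.001]
ft_force: [-0.4, -1.8, -0.7]
width: 24.9
grasp_force: 30.0
```

{"method": "move_arm", "body": {
  "steps": [
    [[-0.075, 0, 0.141], 0, 1],
    [[-0.075, 0, 0.141], 0, 1],
    [[-0.075, 0, 0.141], 0, 1],
    [[0, 0, 0], 0, 1]
  ]
}}

```text
t: 16.67
ee_pos: [571.3, 140.5, 166.1]
orientation: [-1.83, -2.553, 0.001]
ft_force: [0.2, -0.7, -2.2]
width: 25.0
grasp_force: 30.0
```

{"method": "move_arm", "body": {
  "steps": [
    [[-0.075, 0, 0.141], 0, 1],
    [[-0.075, 0, 0.141], 0, 1],
    [[0, 0, 0], 0, 1]
  ]
}}

```text
t: 16.92
ee_pos: [572.2, 137.4, 159.2]
orientation: [-1.829, -2.553, 0.001]
ft_force: [-1.9, 1.0, -1.6]
width: 25.1
grasp_force: 30.0
```

{"method": "move_arm", "body": {
  "steps": [
    [[-0.075, 0, 0.141], 0, 1],
    [[-0.075, 0, 0.141], 0, 1],
    [[-0.075, 0, 0.141], 0, 1],
    [[-0.075, 0, 0.141], 0, 1],
    [[0, 0, 0], 0, 1]
  ]
}}

```text
t: 17.33
ee_pos: [574.4, 130.1, 144.9]
orientation: [-1.829, -2.553, 0.001]
ft_force: [-1.6, 1.9, -2.8]
width: 25.3
grasp_force: 30.0
```

{"method": "move_arm", "body": {
  "steps": [
    [[-0.075, 0, 0.141], 0, 1],
    [[-0.075, 0, 0.141], 0, 1],
    [[0, 0, 0], 0, 1]
  ]
}}

```text
t: 17.58
ee_pos: [575.6, 126.6, 138.0]
orientation: [-1.829, -2.553, 0.001]
ft_force: [-2.6, 2.6, -3.1]
width: 25.2
grasp_force: 30.0
```

{"method": "move_arm", "body": {
  "steps": [
    [[-0.04, 0, 0.075], 0, 1],
    [[-0.04, 0, 0.075], 0, 1],
    [[0, 0, 0], 0, 1]
  ]
}}

```text
t: 17.83
ee_pos: [576.1, 125.0, 134.6]
orientation: [-1.829, -2.552, 0.001]
ft_force: [-4.7, 4.2, -0.7]
width: 24.9
grasp_force: 30.0
```

```bash
python3 -W ignore - <<'E'
from pin import *
s,C,w,W=tilt(); save("pics/l_w.png",w)
E
```

```text
tcp [576.1 125.  134.6] axle [-29.2  -0.2  46.6] t 17.9333 w 24.786849107028004 F [-3.9  2.7  0.1] F axle [-3.9 -2.8  0.1]
scene 0.87 [265. 309.  16.  81.] tilt 2.25
scene 0.64 [310. 226.  27.  61.] tilt 21.5
wrist 0.71 [ 49. 299.  80.  75.] tilt 25.5
wrist 0.56 [318. 310.  67.  66.] tilt 20.75
```

{"method": "move_arm", "body": {
  "steps": [
    [[-0.01, -0.03, 0.075], 0, 1],
    [[-0.03, -0.02, 0.075], 0, 1],
    [[0, 0, 0], 0, 1]
  ]
}}

```text
t: 18.28
ee_pos: [576.4, 123.5, 131.4]
orientation: [1.83, 2.553, 0.001]
ft_force: [-2.6, 3.0, 1.4]
width: 25.2
grasp_force: 30.0
```

{"method": "move_arm", "body": {
  "steps": [
    [[-0.04, 0, 0.075], 0, 1],
    [[0, 0, 0], 0, 1]
  ]
}}

```text
t: 18.45
ee_pos: [576.7, 123.5, 131.0]
orientation: [-1.83, -2.553, -0.003]
ft_force: [-7.9, 6.2, 14.1]
width: 25.1
grasp_force: 30.1
```

{"method": "move_arm", "body": {
  "steps": [
    [[-0.04, 0, 0.075], 0, 1],
    [[0, 0, 0], 0, 1]
  ]
}}

```text
t: 18.62
ee_pos: [576.9, 123.1, 130.1]
orientation: [-1.83, -2.552, -0.004]
ft_force: [-12.0, 8.4, 23.6]
width: 25.2
grasp_force: 30.1
```

{"method": "move_arm", "body": {
  "steps": [
    [[0, 0, -0.05], 0, 0.8],
    [[0, 0, 0], 0, 0.6],
    [[0, 0, 0], 0, 0.4],
    [[0, 0, 0], 0, 0.2],
    [[0, 0, 0], 0, 0],
    [[0, 0, 0], 0, 0],
    [[0, 0, -0.4], 0, 0],
    [[0, 0, -1], 0, 0],
    [[0, 0, -1], 0, 0.5],
    [[0, 0, -0.6], 0, 1],
    [[0, 0, 0], 0, 1],
    [[0, 0, 0], 0, 1],
    [[0, 0, 0], 0, 1],
    [[0, 0, 0], 0, 1],
    [[0, 0, 0], 0, 1],
    [[0, 0, 0], 0, 1]
  ]
}}

```text
t: 19.95
ee_pos: [576.2, 121.4, 202.7]
orientation: [-1.829, -2.553, 0.002]
ft_force: [-0.6, 0.9, 0.4]
width: 21.9
grasp_force: 0.0
```

```bash
python3 -W ignore - <<'E'
from pin import *
s,C,w,W=tilt(); save("pics/n_w.png",w); save("pics/n_s.png",s)
for z in (61,63,66,70): 
    ht=og+Y@[0,0,z]; print(z,ht,proj(ht,*C),proj(ht,*W), "sh",proj(og+Y@[0,0,z-26],*C))
for t in ("kingpin","stub"):
    for n in ("scene","wrist"): print(t,n,[(round(b["p"],2),np.round(b["rect"]).tolist()) for b in cams.boxes_of(n,t)][:3])
E
```

```text
tcp [576.4 121.4 203. ] axle [-25.7  -1.1 115. ] t 20.05 w 13.819934973324834 F [ 0.4 -0.  -0.1] F axle [ 0.1  0.4 -0.1]
scene 0.97 [264. 311.  15.  80.] tilt 3.25
scene 0.69 [308. 227.  35.  65.] tilt 29.000000000000004
wrist 0.78 [320. 244.  44.  53.] tilt 40.75
wrist 0.58 [103. 262.  77.  68.] tilt 25.5
wrist 0.52 [381. 306. 164. 124.] tilt 25.75
61 [576.5 124.5 141.9] [298.7 200.3] [319.1 250. ] sh [304.3 212.9]
63 [576.2 125.4 143.6] [298.3 199.4] [319.1 249.3] sh [303.9 211.9]
66 [575.7 126.8 146.3] [297.6 197.9] [319.1 248.4] sh [303.2 210.5]
70 [575.1 128.5 149.8] [296.8 195.9] [319.1 247. ] sh [302.4 208.6]
kingpin scene [(0.84, [307.0, 228.0, 36.0, 64.0]), (0.84, [265.0, 310.0, 15.0, 82.0])]
kingpin wrist [(0.76, [102.0, 261.0, 74.0, 66.0]), (0.71, [319.0, 246.0, 47.0, 52.0])]
stub scene [(0.71, [327.0, 223.0, 58.0, 42.0])]
stub wrist [(0.61, [380.0, 307.0, 167.0, 125.0])]
```

{"method": "move_arm", "body": {
  "steps": [
    [[0.05, 0, 0.8], 0, 1],
    [[0.05, 0, 0.8], 0, 1],
    [[0, 0, 0.4], 0, 1],
    [[0, 0, 0.08], 0, 1],
    [[0, 0, 0], 0, 1]
  ]
}}

```text
t: 20.77
ee_pos: [575.6, 123.8, 151.2]
orientation: [-1.829, -2.553, 0.002]
ft_force: [-0.5, -0.2, 0.1]
width: 0.7
grasp_force: 0.0
```

{"method": "move_arm", "body": {
  "steps": [
    [[0, 0, 0.08], 0, 1],
    [[0, 0, 0], 0, 1]
  ]
}}

```text
t: 20.93
ee_pos: [576.5, 123.9, 150.4]
orientation: [1.83, 2.553, 0.002]
ft_force: [1.2, -0.1, -0.5]
width: 0.2
grasp_force: 0.0
```

{"method": "move_arm", "body": {
  "steps": [
    [[0, 0, 0.06], 0, 1],
    [[0, 0, 0], 0, 1]
  ]
}}

```text
t: 21.1
ee_pos: [576.2, 123.9, 148.6]
orientation: [1.83, 2.553, 0.001]
ft_force: [-1.2, 0.4, 0.1]
width: 0.6
grasp_force: 0.0
```

{"method": "move_arm", "body": {
  "steps": [
    [[0, 0, 0.06], 0, 1],
    [[0, 0, 0], 0, 1]
  ]
}}

```text
t: 21.27
ee_pos: [576.0, 123.9, 146.8]
orientation: [1.83, 2.553, 0.0]
ft_force: [0.2, 0.3, -0.1]
width: 0.5
grasp_force: 0.2
```

{"method": "move_arm", "body": {
  "steps": [
    [[0, 0, 0.06], 0, 1],
    [[0, 0, 0], 0, 1]
  ]
}}

```text
t: 21.43
ee_pos: [576.4, 124.0, 146.1]
orientation: [1.83, 2.553, 0.001]
ft_force: [-1.2, 0.1, 7.2]
width: 0.4
grasp_force: 3.7
```

{"method": "move_arm", "body": {
  "steps": [
    [[0, 0, 0.04], 0, 1],
    [[0, 0, 0], 0, 1]
  ]
}}

```text
t: 21.6
ee_pos: [576.6, 124.1, 145.9]
orientation: [1.829, 2.553, 0.002]
ft_force: [-3.7, -0.1, 12.3]
width: 0.5
grasp_force: 6.5
```

{"method": "move_arm", "body": {
  "steps": [
    [[0, 0, -0.3], 0, 1],
    [[0, 0, -1], 0, 1],
    [[0, 0, -1], 0, 1],
    [[0, 0, -1], 0, 1],
    [[0, 0, 0], 0, 1],
    [[0, 0, 0], 0, 1]
  ]
}}

```text
t: 22.1
ee_pos: [576.8, 124.0, 228.2]
orientation: [1.829, 2.552, 0.004]
ft_force: [-0.3, 0.8, -0.3]
width: 0.2
grasp_force: 0.0
```

```bash
python3 -W ignore - <<'E'
from pin import *
im,*C=cam("scene")
for n in ("kingpin","stub_tip"): print(n,[(round(b["p"],2),np.round(b["rect"],1).tolist()) for b in cams.boxes_of("scene",n)][:3])
print("seated tip",proj(og+Y@[0,0,-69],*C),"head",proj(og+Y@[0,0,61],*C),"spindle end", proj(og+A@[90,0,11],*C))
o=ctrl.get_obs(); print(o["ee_pos"],o["ft_force"],o["t"])
E
```

```text
kingpin [(0.81, [263.3, 311.8, 16.2, 80.1]), (0.73, [309.1, 228.5, 30.6, 59.6]), (0.25, [369.5, 258.4, 89.3, 38.2])]
stub_tip []
seated tip [325.8 261. ] head [298.7 200.3] spindle end [355.5 238.6]
[575.  123.7 225.4] [-0.4 -0.2 -0. ] 22.25
```

```bash
python3 -c "
from workcell import ctrl
print(ctrl.close_job())"
```

```text
the job is handed in; nothing more can be done
None
```

The stub axle is swung back into the yoke, and the long kingpin is threaded through both lugs with its head home on the upper lug and let go. I handed the job in at about 22 s, but the hand-in returned no verdict. The arm never approached the short pin, wrench or tape measure; the green look-alike toppled against the block partway through, with no contact that I noticed.

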